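# Build up the spindle stack of a mini centrifuge

### The job

The rotor of the mini centrifuge is off for cleaning; rebuild the stack on its upright spindle: first the blue spacer, then the red fibre washer, and last the brass bushing, notched end down. The spindle's bearings are delicate, so do not press hard on it: rest the bushing lightly on the spindle's cross key and turn it by feel until its notches drop over the key and it sits fully home on the washer. Leave all three released, flat on one another, and leave the other things on the desk where they are.

Things in the scene. Friction and masses are not known exactly. Their poses are not given: they have to be found in the camera images.
- spinner: drive unit of a mini centrifuge, fixed on the desk: light grey box 138 (x) x 118 (y) mm, knob and red switch on its front (-x) face, dark round top plate 55 mm high, steel boss (radius 21 mm, top at 59 mm) with the upright spindle. Origin: centre of its underside. Delicate bearings: washer, bushing and fingers may each press on unit or spindle with 30 N at most
- spindle_seat (a point): point on the spindle's axis at the top of the boss, 59 mm above the desk; z up. The spacer's underside comes to rest here, the washer's 20 mm above, the bushing's 26 mm above. The spindle's thick shoulder, 24 mm in diameter, goes from here to 25 mm above (upper edge bevelled 1.5 mm)
- cross_key (a point): point on the spindle's axis 30 mm above spindle_seat, at the middle of a flat steel cross key, a level bar 4 mm wide, 4 mm tall, 23.2 mm long. The key lies askew to the housing; its angle about the vertical is NOT measured (the point's axes are the housing's): find it by feel or by eye. The spindle is geared to a motor and keeps its angle under light load (it turns only above about 0.2 N m)
- spindle_tip (a point): the spindle's upper end on its axis, 57 mm above spindle_seat. Above the shoulder the spindle is a pilot 12.5 mm in diameter, its last 3.5 mm tapering to 8.4 mm
- spacer: blue aluminium spacer sleeve, ring 36 mm outside, 26 mm bore, 20 mm tall, standing on a flat dark green mat (fixed, 3 mm thick). Origin: centre of its underside; z is its axis. Goes on first
- washer: red fibre thrust washer, ring 44 mm outside, 26 mm bore, 6 mm thick, lying flat on the mat. Origin: centre of its underside; z is its axis. Goes on second. The three parts start in any order on the mat
- bushing: brass bushing, 34 mm outside, 14.5 mm bore, 24 mm tall, about 120 g, on the mat notched end down. Origin: centre of its underside; z is its axis, up. Four notches 5.5 mm wide, 8 mm deep run from bore to rim in its underside along its own +-x and +-y (it fits the key every 90 degrees). While it only rides on the key it is 6 mm too high: underside 32 mm above spindle_seat instead of 26
- rotor: bystander: black rotor, 100 mm across, 26 mm tall, with six tube holes. Origin: centre of its underside
- objective_can: bystander: small canister with black cap, 34 mm across, 56 mm tall. Origin: centre of its underside
- spare_eyepiece: bystander: black eyepiece standing, 34 mm across, 43 mm tall. Origin: centre of its underside
- small_beaker: bystander: clear beaker, 45 mm across, 59 mm tall. Origin: centre of its underside
- screwdriver: bystander: screwdriver with red handle, 118 mm long, lying on the desk. Origin: under its middle
- tweezers: bystander: steel tweezers, 121 mm long, lying on the desk. Origin: under its middle
Not all that is in view belongs to the job. There is more than one size of the spacer; the job needs the smallest.

How it is judged (in metres and radians):
On the way, in this order (a step that is already met when the one before it is completed fails the run):
1. the spacer is on the spindle, down on the boss (horizontal distance between spacer and spindle_seat below 0.003 m and z of spacer in the frame of spindle_seat between -0.002 and 0.002 m and angle between spacer's own z axis and vertical below 0.1 rad), for 0.2 s.
2. the washer is on the spindle, flat on the spacer (all of step 1 and horizontal distance between washer and spindle_seat below 0.003 m and z of washer in the frame of spindle_seat between 0.018 and 0.0225 m and angle between washer's own z axis and vertical below 0.1 rad), for 0.2 s.
3. the bushing is over the cross key, home on the washer (all of step 2 and horizontal distance between bushing and spindle_seat below 0.003 m and z of bushing in the frame of spindle_seat between 0.0235 and 0.0285 m and angle between bushing's own z axis and vertical below 0.1 rad), for 0.2 s.
At the end, for the whole second after the job is handed in: All three parts are on the spindle, within 3 mm of its axis, tilted less than 0.1 rad, released and at rest; undersides above spindle_seat: spacer -2 to 2 mm, washer 18 to 22.5 mm, bushing 23.5 to 28.5 mm (key inside its notches) (all of step 3 and linear speed of each of spacer, washer, bushing below 0.02 m/s); the robot touches nothing.
It fails at once if the bushing, the washer or a finger pressed on the spindle or its drive unit with more than 30 N (contact force between any of bushing, washer, the fingers and spinner above 30 N).
It fails at once if a bystander was moved by more than 30 mm (distance of any of rotor, objective_can, spare_eyepiece, small_beaker, screwdriver, tweezers from where it was at the start of the episode above 0.03 m).
It also fails if it takes over 69 s, if anything falls off the work surface, if the arm or the gripper's body presses on something with over 40 N, if the wrist force passes 120 N, or if a joint passes its speed limit or range.

### The arm

A 6-joint arm with a two-finger parallel gripper is mounted at the origin on a cart in front of the work surface, level with it; the furniture and walls round the work are solid. World frame = base frame: x ahead of the robot, y to its left, z up, the work surface at z = 0. Lengths are in mm, angles in degrees, forces in N, time in s.
With the tool pointing down it reaches from about 325 to 925 mm from the base axis. Payload 3.1 kg.
Tool frame: the origin (TCP) lies on the centre line of the jaws, within the pads' length; the fingertips stand 11 mm ahead of it and the grasp point (between the pads) lies 8 mm behind it; z points along the fingers, y is the line along which they close (so a half turn about z gives the same grasp; the last joint's range is limited). The gripper opens to 85 mm and grips with 20 to 120 N. Pads are 22 mm wide; open, the fingers measure 114 mm over their backs; the gripper's body (76 mm by 85 mm) begins 54 mm behind the grasp point. The pads swing forward as they close: fully open they stand 13 mm farther back than shut.
Start: joints at [64.16, 12.427, 92.441, -0, 75.132, -6.429], TCP at [207.704, 589.49, 242.3] pointing down, gripper open.
Joint ranges: [-157.48, 157.48], [-44.54, 120.13], [17.64, 146.25], [-64.5, 244.5], [7.68, 150.69], [-147.95, 147.95]. Speed limits (degrees/s): [159.86, 159.86, 180, 180, 180, 180].

### API

Orientations are given as [roll, pitch, yaw] about the fixed x, y, z axes, in that order (R = Rz(yaw) Ry(pitch) Rx(roll)).
In Python, from station import bot gives the robot as it stands.
- The arm moves only by the tool play_rows, never from a script. Its argument "increments" is a list of rows, each a list of 5 numbers: the opening, from 0 (shut) to 1 (fully open), then the shift along the tool's x, y, z in m, then the turn about the tool's z in degrees. A call has 1 to 8 rows; each row shifts and turns the commanded pose from where the row before left it, along the tool's axes as they then stand; what a row does not reach is not made up. A row lasts 1/8 s, in which the tool goes at most 62.5 mm and 10.7 degrees, less where a joint would pass 70% of its speed; a pose out of reach is approached as far as the arm can. A call is refused whole if a number of a shift passes 0.0625 or a number of a turn 10.7, either way. A call with a gripper value outside its range is refused whole. The fingers move at their own pace and stop on an object; the grip force is fixed at half the most. Time passes only in rows, so rows that do not move let the fingers close. It gives the time, the measured TCP pose, the force, the opening and the grip force at its end, in the units of the state.
- bot.get_obs(): the state, without advancing time (a new reading comes with each control period).
- bot.snapshot(name): name is "side" or "top" or "wrist"; returns a dict with "img" (480x640x3 uint8, red, green, blue), "z_map" (480x640 float32, mm along the optical axis (not along the pixel's ray), 0 where there is no reading), "fov_y" (degrees; the focal length in pixels is half the picture's height over the tangent of half this angle, whatever the lens; pixels are square), "cx", "cy" (the principal point, pixels), "view" (4x4, takes a point from world to camera coordinates); the wrist camera has in their place "mount" (4x4, takes a point from camera to tool coordinates, whose origin is the TCP and whose axes are the flange's). Camera axes: x right, y up, looking along -z (the intrinsics and any distortion apply to the point x, -y, -z); pixel columns grow to the right and rows downward; lengths in mm; the calibration is good to about 2 mm. A picture is of the moment at which its call begins: read the wrist's pose just before it.
- bot.finish_job(): hands the job in; it is judged then, once.
The state is a dict: "time_s": time; "joints": joint angles; "joint_vel": joint speeds; "joint_torque": joint torques, N m; "eef_pos": TCP position; "orientation": TCP orientation; "force": force on the tool from outside, world axes, zero at the start; "torque": the same for the moment, N m; "gripper_width": opening from 0.0 (shut) to 1.0 (fully open); "gripper_force": force on a finger pad.
Only numpy, scipy, OpenCV 4.12 (cv2) and the standard library are available. Lean on these libraries where they do the work, as an engineer would, in place of code of your own. Each camera call takes 0.05 s, during which the arm holds its last target. There are 200 camera calls.

## Working session

There is one attempt and no reset: what is moved stays moved. The work goes in short steps, Python scripts to look and compute and a tool call to move; the robot and the scene stay as the last step left them, time stands still between calls to the robot, and variables do not carry over. Pictures are saved under pics/ and viewed, at most 10 in all, crops included, and the job is handed in when it is done.

Besides the shell and the picture viewer there is one more tool, called after "Emit:" by a JSON object that holds its "method" and its "body", one argument or row to a line. play_rows: Moves the arm, as the interface text tells. Its arguments: {"type":"object","properties":{"increments":{"type":"array"}},"required":["increments"]}

```bash
ls; mkdir -p pics; cat > h.py <<'E'
import numpy as np, cv2, pickle
from station import bot
from scipy.spatial.transform import Rotation as R
def world_T(s,o):
    if 'view' in s: return np.linalg.inv(np.array(s['view']))
    T=np.eye(4); T[:3,:3]=R.from_euler('xyz',o['orientation'],degrees=True).as_matrix(); T[:3,3]=o['eef_pos']
    return T@np.array(s['mount'])
def snap(n):
    o=bot.get_obs(); s=bot.snapshot(n); s['T']=world_T(s,o); s['f']=240/np.tan(np.radians(s['fov_y'])/2); s['o']=o
    return s
def on_plane(s,u,v,z):
    d=np.array([(u-s['cx'])/s['f'],-(v-s['cy'])/s['f'],-1.]); T=s['T']; d=T[:3,:3]@d; c=T[:3,3]
    return c+d*(z-c[2])/d[2]
def cloud(s):
    v,u=np.mgrid[:480,:640]; z=s['z_map']
    p=np.stack([(u-s['cx'])/s['f']*z,-(v-s['cy'])/s['f']*z,-z],-1)
    return p@s['T'][:3,:3].T+s['T'][:3,3]
def save(s,name): cv2.imwrite('pics/'+name,cv2.cvtColor(s['img'],cv2.COLOR_RGB2BGR))
E
python3 - <<'E'
from h import *
o=bot.get_obs(); print(o)
for n in ['top','side','wrist']:
    s=snap(n); save(s,n+'0.png'); pickle.dump(s,open(n+'0.pkl','wb'))
    print(n,s['fov_y'],s['cx'],s['cy'],s['T'].round(2).tolist(),[k for k in s])
E
```

```text
pics
{'time_s': 0.0, 'joints': array([ 6.41603291e+01,  1.24756399e+01,  9.25295568e+01, -2.05365511e-05,
        7.51300872e+01, -6.42939294e+00]), 'joint_vel': array([-0.0316109 , -0.08406793, -0.07997395, -0.08599024,  0.08327233,
       -0.04452748]), 'joint_torque': array([-1.37272906e-03, -3.96850026e+01, -3.03846753e+01, -2.94757947e-04,
        9.74222930e-03, -1.52062768e-06]), 'eef_pos': array([207.3493302 , 588.76974597, 240.97049282]), 'orientation': array([-1.79865565e+02, -1.51291953e-02,  1.60589710e+02]), 'force': array([-0.44166037, -0.48754342, -0.57262371]), 'torque': array([ 0.02492885, -0.01732401, -0.02556569]), 'gripper_force': 0.0, 'gripper_width': 1.002858613666226}
top 54.455793203424236 323.2403961471612 234.76896100274175 [[-0.02, 0.97, -0.24, 289.93], [-1.0, -0.02, 0.0, -119.99], [-0.0, 0.24, 0.97, 1031.81], [0.0, 0.0, 0.0, 1.0]] ['img', 'z_map', 'fov_y', 'cx', 'cy', 'view', 'T', 'f', 'o']
side 52.118069019231186 313.0426861769139 231.52808682998602 [[-0.99, 0.11, -0.11, 402.69], [-0.16, -0.62, 0.77, 663.61], [0.02, 0.78, 0.63, 726.06], [0.0, 0.0, 0.0, 1.0]] ['img', 'z_map', 'fov_y', 'cx', 'cy', 'view', 'T', 'f', 'o']
wrist 59.046614355172835 315.0337616770224 228.44350107914414 [[0.33, -0.89, -0.3, 131.03], [0.94, 0.31, 0.11, 616.03], [-0.0, -0.32, 0.95, 373.84], [0.0, 0.0, 0.0, 1.0]] ['img', 'z_map', 'fov_y', 'cx', 'cy', 'mount', 'T', 'f', 'o']
```

View pics/top0.png

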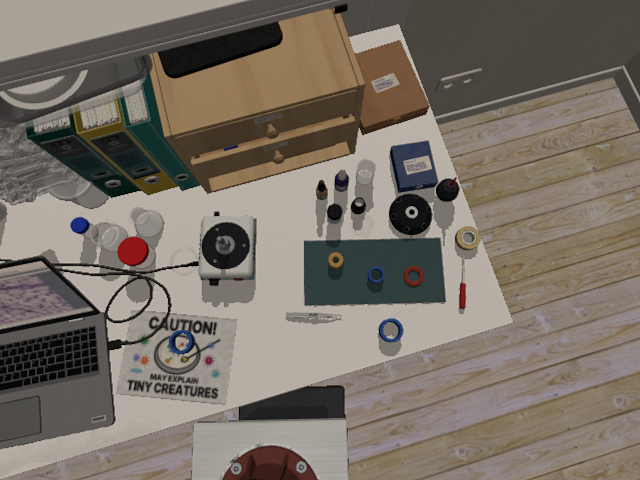

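View pics/side0.png

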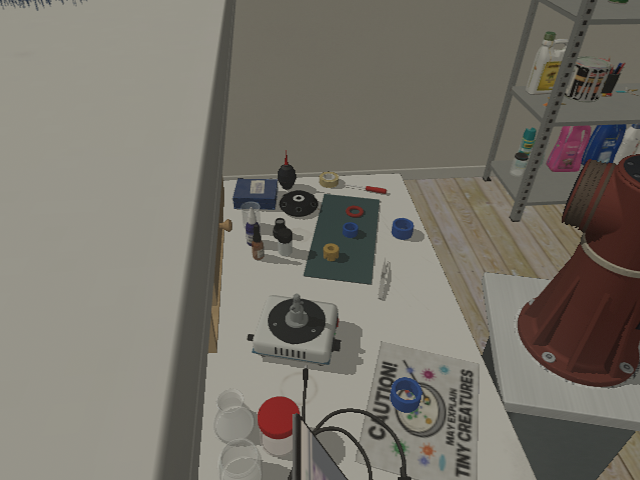

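Top view: the bushing is at about (336,260), the blue spacer on the mat at (376,275), the washer at (413,276) and the spindle at (224,245). The larger blue rings at (390,330) and (181,342) are decoys.

```bash
python3 - <<'E'
from h import *
s0={n:pickle.load(open(n+'0.pkl','rb')) for n in ['top','side']}
roi={'top':{'bush':(318,245,355,275),'spacer':(362,262,390,290),'wash':(400,262,428,292)},
 'side':{'bush':(320,240,345,265),'spacer':(340,220,360,240),'wash':(342,203,368,221)}}
for n,s in s0.items():
    C=cloud(s); hsv=cv2.cvtColor(s['img'],cv2.COLOR_RGB2HSV)
    for k,(a,b,c,d) in roi[n].items():
        h=hsv[b:d,a:c].astype(int); lo={'bush':(10,30),'spacer':(100,125),'wash':(-1,9)}[k]
        m=(h[...,0]>lo[0])&(h[...,0]<lo[1])&(h[...,1]>110)&(h[...,2]>50)
        P=C[b:d,a:c][m]; 
        zt=np.percentile(P[:,2],90); Q=P[P[:,2]>zt-4]
        (cc,r)=cv2.minEnclosingCircle(Q[:,:2].astype(np.float32))
        print(n,k,m.sum(),'top',zt.round(1),'mean',Q.mean(0).round(1),'circ',np.round(cc,1),round(r,1),'spread',np.ptp(Q[:,:2],axis=0).round(1))
    a,b,c,d=(195,215,260,285) if n=='top' else (255,285,345,360)
    P=C[b:d,a:c].reshape(-1,3)
    for lo,hi in [(52,57),(58,62),(80,86),(88,93),(100,118)]:
        Q=P[(P[:,2]>lo)&(P[:,2]<hi)]
        if len(Q):
            cc,r=cv2.minEnclosingCircle(Q[:,:2].astype(np.float32)); print(n,lo,hi,len(Q),Q.mean(0).round(1),np.round(cc,1),round(r,1))
    print('desk',[np.round(C[y,x],1).tolist() for x,y in ([(270,310),(270,200)] if n=='top' else [(300,270),(400,300)])])
s=s0['top']
im=cv2.resize(s['img'][205:295,190:265],None,fx=8,fy=6.6,interpolation=cv2.INTER_CUBIC)
E
```

```text
top bush 177 top 30.6 mean [ 481.  -146.1   36.8] circ [ 394.1 -135. ] 105.3 spread [209.   42.7]
top spacer 135 top 25.9 mean [ 449.5 -234.    24.2] circ [ 448.6 -234.2] 17.9 spread [35.6 34.7]
top wash 211 top 12.4 mean [ 446.8 -316.8   10.7] circ [ 446.1 -317.8] 21.5 spread [40.4 42.5]
top 52 57 1648 [512.4  88.5  54.7] [513.7  90. ] 78.9
top 58 62 346 [510.4  88.5  59.3] [512.6  85.6] 56.2
top 80 86 41 [511.2  87.8  84. ] [512.8  89.9] 12.1
top 88 93 9 [509.4  84.9  90.1] [507.4  88.7] 9.5
top 100 118 36 [512.9  88.4 113. ] [513.8  89.2] 6.1
desk [[377.6, -0.9, 5.2], [631.0, 0.9, 0.6]]
side bush 218 top 26.4 mean [ 481.6 -143.3   25.2] circ [ 481.3 -144.3] 17.4 spread [31.9 32.2]
side spacer 201 top 21.7 mean [ 447.6 -232.5   20.6] circ [ 447.3 -232.7] 19.0 spread [32.9 35.4]
side wash 120 top 9.1 mean [ 444.  -294.7   21.7] circ [422.9 162.6] 501.4 spread [  62.9 1001.9]
side 52 57 1672 [511.9  96.8  54. ] [512.9  94.2] 74.0
side 58 62 86 [512.3  97.9  59.2] [512.8  92.2] 20.0
side 80 86 73 [511.1  94.7  82.8] [512.4  91.4] 12.4
side 88 93 26 [512.7  93.5  90.2] [513.5  90.1] 11.2
side 100 118 66 [512.6  93.5 109.6] [513.   92.2] 6.6
desk [[541.3, -95.9, -4.9], [326.1, -42.1, -2.1]]
```

Emit:
{"method": "play_rows", "body": {
  "increments": [
    [0.75,0,0,0,10.1],
    [0.75,0,0,0,10.1],
    [0.75,0,0,0,10.1],
    [0.75,0,0,0,10.1],
    [0.75,0,0,0,10.1],
    [0.75,0,0,0,10.1],
    [0.75,0,0,0,10.0],
    [0.75,-0.058,0.017,0,0]
  ]
}}

```text
time_s: 1.15
eef_pos: [224.3, 532.9, 241.3]
orientation: [-180.0, -0.0, 90.1]
force: [1.0, -0.9, -0.0]
gripper_width: 0.75
gripper_force: 0.0
```

Emit:
{"method": "play_rows", "body": {
  "increments": [
    [0.75,-0.058,0.017,0,0],
    [0.75,-0.058,0.017,0,0],
    [0.75,-0.058,0.017,0,0],
    [0.75,-0.058,0.017,0,0],
    [0.75,-0.058,0.017,0,0],
    [0.75,-0.058,0.017,0,0],
    [0.75,-0.058,0.017,0,0],
    [0.75,-0.058,0.017,0,0]
  ]
}}

```text
time_s: 2.15
eef_pos: [360.7, 65.7, 242.4]
orientation: [179.9, -0.0, 90.0]
force: [1.5, 0.6, 0.1]
gripper_width: 0.749
gripper_force: 0.0
```

Emit:
{"method": "play_rows", "body": {
  "increments": [
    [0.75,-0.058,0.017,0,0],
    [0.75,-0.058,0.017,0.01,0],
    [0.75,-0.058,0.017,0.01,0],
    [0.75,-0.058,0.017,0.01,0],
    [0.75,-0.058,0.02,0.02,0],
    [0.75,0,0.0,0.02,0],
    [0.75,0,0,0,0],
    [0.75,0,0,0,0]
  ]
}}

```text
time_s: 3.15
eef_pos: [447.9, -220.3, 173.3]
orientation: [180.0, 0.0, 90.0]
force: [-0.4, 0.8, 0.3]
gripper_width: 0.75
gripper_force: 0.0
```

```bash
cat >> h.py <<'E'
def blobs(s,z,hue,smin=110):
    hsv=cv2.cvtColor(s['img'],cv2.COLOR_RGB2HSV)
    m=((hsv[...,0]>=hue[0])&(hsv[...,0]<=hue[1])&(hsv[...,1]>smin)&(hsv[...,2]>40)).astype(np.uint8)
    n,l,st,c=cv2.connectedComponentsWithStats(m)
    C=cloud(s)
    for i in range(1,n):
        if st[i,4]<150: continue
        P=C[l==i]; Q=P[abs(P[:,2]-z)<2.5]
        if len(Q)<60: continue
        cc,r=cv2.minEnclosingCircle(Q[:,:2].astype(np.float32)); print(hue,st[i].tolist(),'n',len(Q),'z',np.median(Q[:,2]).round(1),'circ',np.round(cc,1),round(r,1))
E
python3 - <<'E'
from h import *
s=snap('wrist'); save(s,'w1.png'); print(s['o']['eef_pos'])
blobs(s,23,(100,125)); blobs(s,9,(0,8)); blobs(s,9,(172,179)); blobs(s,27,(12,30))
E
```

```text
[ 447.93664251 -220.31834764  173.30851944]
(100, 125) [291, 198, 51, 55, 1508] n 952 z 23.9 circ [ 449.8 -233.5] 18.0
(100, 125) [114, 225, 78, 71, 2807] n 321 z 23.3 circ [ 332.6 -255.4] 23.8
(100, 125) [576, 286, 64, 34, 970] n 140 z 23.8 circ [ 667.5 -292.9] 23.9
(100, 125) [556, 320, 29, 70, 741] n 73 z 23.3 circ [ 648.4 -334.6] 28.0
(0, 8) [287, 297, 54, 50, 1458] n 1393 z 9.9 circ [ 446.9 -317.3] 22.1
(0, 8) [228, 416, 64, 21, 960] n 298 z 9.5 circ [ 400.2 -418.5] 27.4
(12, 30) [342, 70, 56, 57, 2078] n 1903 z 28.0 circ [ 483.2 -145.9] 17.4
```

View pics/w1.png

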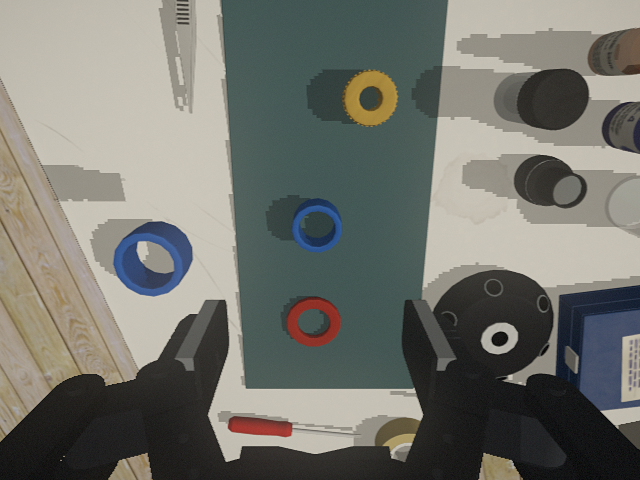

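The wrist view shows the spacer at (317,225), the washer at (314,321) and the bushing at (370,98), all clear of the jaws.

Emit:
{"method": "play_rows", "body": {
  "increments": [
    [0.75,-0.013,0.002,0.05,0],
    [0.75,0,0,0.05,0],
    [0.75,0,0,0.025,0],
    [0.75,0,0,0.018,0],
    [0.75,0,0,0.008,0],
    [0.75,0,0,0.0025,0],
    [0.75,0,0,0.0,0],
    [0.75,0,0,0,0]
  ]
}}

```text
time_s: 4.2
eef_pos: [450.7, -234.3, 20.4]
orientation: [179.9, 0.1, 90.0]
force: [-0.5, -0.6, -0.1]
gripper_width: 0.752
gripper_force: 0.0
```

Emit:
{"method": "play_rows", "body": {
  "increments": [
    [0.2,0,0,0,0],
    [0.2,0,0,0,0],
    [0.2,0,0,0,0],
    [0.2,0,0,0,0],
    [0.2,0,0,0,0]
  ]
}}

```text
time_s: 4.82
eef_pos: [450.6, -234.2, 20.2]
orientation: [179.9, 0.1, 90.0]
force: [0.3, 0.4, 6.7]
gripper_width: 0.386
gripper_force: 60.2
```

Emit:
{"method": "play_rows", "body": {
  "increments": [
    [0.2,0,0,-0.01,0],
    [0.2,0,0,-0.045,0],
    [0.2,0,0,-0.055,0],
    [0.2,0.02,0.01,-0.035,0],
    [0.2,0.056,0.013,0,0],
    [0.2,0.06,0.013,0,0],
    [0.2,0.06,0.013,0,0],
    [0.2,0.05,0.013,0,0]
  ]
}}

```text
time_s: 5.82
eef_pos: [511.5, 14.5, 164.4]
orientation: [-180.0, -0.0, 90.0]
force: [0.9, -0.4, 0.3]
gripper_width: 0.385
gripper_force: 59.8
```

Emit:
{"method": "play_rows", "body": {
  "increments": [
    [0.2,0.028,0,0,0],
    [0.2,0,0,0,0],
    [0.2,0,0,0,0],
    [0.2,0,0,0,0]
  ]
}}

```text
time_s: 6.32
eef_pos: [511.8, 39.2, 164.4]
orientation: [-180.0, 0.0, 89.9]
force: [0.1, 0.6, -0.5]
gripper_width: 0.386
gripper_force: 59.8
```

```bash
python3 - <<'E'
from h import *
s=snap('wrist'); save(s,'w2.png'); pickle.dump(s,open('w2.pkl','wb')); print(s['o']['eef_pos'],s['o']['force'])
C=cloud(s); P=C.reshape(-1,3)
for a,z0,z1 in [(25,57.5,61),(16,81.5,85.5),(14,87.5,92.5),(10,114,118)]:
    Q=P[(np.hypot(P[:,0]-513,P[:,1]-90)<a)&(P[:,2]>z0)&(P[:,2]<z1)]
    if len(Q)<5: print(z0,len(Q)); continue
    cc,r=cv2.minEnclosingCircle(Q[:,:2].astype(np.float32)); print(z0,len(Q),np.median(Q[:,2]),np.round(cc,1),round(r,1),Q.mean(0).round(1))
# key
Q=P[(np.hypot(P[:,0]-513,P[:,1]-90)<14)&(P[:,2]>89)&(P[:,2]<92.5)]
print(Q[:,:2].round(1)[::max(1,len(Q)//25)].tolist())
E
```

```text
[511.83067328  39.16860779 164.37524196] [ 0.14754692  0.56093784 -0.45961804]
57.5 2152 59.98928617015211 [512.9  90.3] 24.8 [515.   93.8  59.9]
81.5 656 84.62856747923001 [515.1  90.7] 12.0 [514.2  93.8  84.5]
87.5 134 91.70921557669442 [515.4  90.5] 11.7 [516.2  93.5  91.3]
114 545 116.56927003002204 [514.9  90.8] 6.1 [515.   91.1 116.3]
[[520.5, 100.5], [520.4, 100.1], [519.5, 99.5], [519.5, 99.2], [522.4, 99.0], [518.6, 98.2], [520.4, 98.3], [518.1, 97.6], [520.0, 97.6], [522.8, 97.7], [519.5, 97.3], [521.9, 97.3], [515.2, 96.7], [518.0, 96.9], [520.0, 96.9], [521.9, 96.9], [517.6, 96.4], [520.9, 96.4], [518.1, 95.9], [520.5, 95.9], [520.0, 95.4], [510.9, 94.9], [509.9, 93.8], [508.4, 85.2], [507.5, 84.0], [508.9, 83.6], [507.9, 83.0], [508.4, 82.5], [507.9, 82.0], [510.3, 81.9], [510.4, 81.5]]
```

View pics/w2.png

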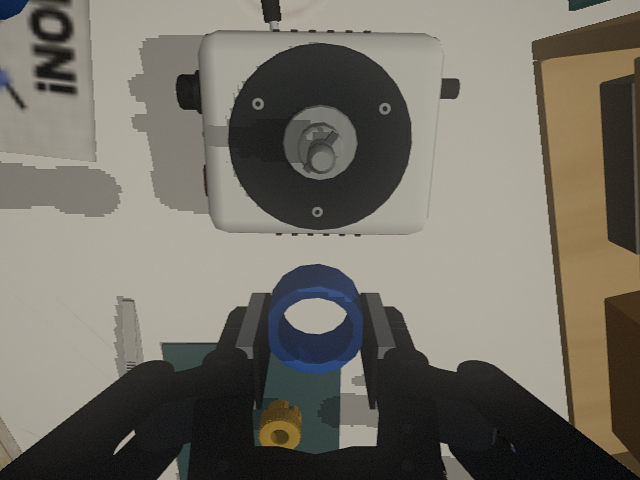

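The spindle is at (320,155), with its key askew at about 54° to +x. The spacer is held level between the pads.

```bash
python3 - <<'E'
from h import *
s=pickle.load(open('w2.pkl','rb')); hsv=cv2.cvtColor(s['img'],cv2.COLOR_RGB2HSV)
C=cloud(s); m=(hsv[...,0]>100)&(hsv[...,0]<125)&(hsv[...,1]>110); m[:250]=0;m[400:]=0
P=C[m]; print(np.percentile(P[:,2],[2,50,90,99]).round(1))
zt=np.percentile(P[:,2],90)
Q=P[abs(P[:,2]-zt)<2]; cc,r=cv2.minEnclosingCircle(Q[:,:2].astype(np.float32)); print(np.round(cc,1),r,len(Q))
# bore by inner hole contour
mm=m.astype(np.uint8); ct,h=cv2.findContours(mm,cv2.RETR_CCOMP,cv2.CHAIN_APPROX_NONE)
for c in ct:
    if len(c)>60:
        W=np.array([on_plane(s,u,v,zt)[:2] for u,v in c[:,0]],np.float32); print(len(c),cv2.fitEllipse(W))
E
```

```text
[150.7 167.8 168.8 169.4]
[512.4  39.6] 17.922534942626953 2759
320 ((512.4954223632812, 40.34261703491211), (32.85962677001953, 35.98921585083008), 152.77696228027344)
354 ((512.6331176757812, 43.89298629760742), (18.091590881347656, 28.51789093017578), 78.03504180908203)
```

Emit:
{"method": "play_rows", "body": {
  "increments": [
    [0.2,0.03,0.001,0,0],
    [0.2,0.021,0.001,0,0],
    [0.2,0,0,0.02,0],
    [0.2,0,0,0.02,0],
    [0.2,0,0,0.016,0],
    [0.2,0,0,0,0],
    [0.2,0,0,0,0]
  ]
}}

```text
time_s: 7.25
eef_pos: [514.5, 90.9, 108.9]
orientation: [180.0, 0.0, 90.0]
force: [0.3, -0.1, -0.4]
gripper_width: 0.383
gripper_force: 59.8
```

Emit:
{"method": "play_rows", "body": {
  "increments": [
    [0.2,0,0,0.003,0],
    [0.2,0,0,0.003,0],
    [0.2,0,0,0.003,0],
    [0.2,0,0,0.0,0]
  ]
}}

```text
time_s: 7.75
eef_pos: [513.7, 91.2, 99.1]
orientation: [-180.0, 0.0, 90.0]
force: [-0.6, -0.4, 0.0]
gripper_width: 0.383
gripper_force: 59.8
```

Emit:
{"method": "play_rows", "body": {
  "increments": [
    [0.2,0,0,0.004,0],
    [0.2,0,0,0.004,0],
    [0.2,0,0,0.004,0],
    [0.2,0,0,0.004,0],
    [0.2,0,0,0.004,0],
    [0.2,0,0,0.0,0]
  ]
}}

```text
time_s: 8.5
eef_pos: [513.8, 91.2, 79.0]
orientation: [-180.0, 0.0, 90.0]
force: [0.0, -0.5, -0.3]
gripper_width: 0.381
gripper_force: 59.8
```

Emit:
{"method": "play_rows", "body": {
  "increments": [
    [0.2,0,0,0.001,0],
    [0.2,0,0,0.001,0],
    [0.2,0,0,0,0]
  ]
}}

```text
time_s: 8.88
eef_pos: [513.9, 91.3, 77.4]
orientation: [-180.0, 0.0, 90.0]
force: [-0.5, 0.1, 0.4]
gripper_width: 0.385
gripper_force: 59.8
```

Emit:
{"method": "play_rows", "body": {
  "increments": [
    [0.2,0,0,0.001,0],
    [0.2,0,0,0,0]
  ]
}}

```text
time_s: 9.12
eef_pos: [513.9, 91.3, 76.4]
orientation: [-180.0, 0.0, 90.0]
force: [0.5, -0.9, -0.6]
gripper_width: 0.384
gripper_force: 59.8
```

Emit:
{"method": "play_rows", "body": {
  "increments": [
    [0.6,0,0,0,0],
    [0.6,0,0,0,0],
    [0.6,0,0,-0.01,0],
    [0.6,0,0,-0.035,0],
    [0.6,0,0,-0.044,0],
    [0.6,-0.05,0,0,0],
    [0.6,0,0,0,0],
    [0.6,0,0,0,0]
  ]
}}

```text
time_s: 10.12
eef_pos: [513.8, 41.4, 165.6]
orientation: [-180.0, -0.0, 89.9]
force: [-0.1, -0.0, -0.6]
gripper_width: 0.601
gripper_force: 0.0
```

```bash
python3 - <<'E'
from h import *
s=snap('wrist'); print(s['o']['eef_pos'],s['o']['force'])
blobs(s,79.5,(100,125))
P=cloud(s).reshape(-1,3)
for a,z0,z1 in [(14,88.5,92.5),(10,114,118)]:
    Q=P[(np.hypot(P[:,0]-515,P[:,1]-90.7)<a)&(P[:,2]>z0)&(P[:,2]<z1)]
    cc,r=cv2.minEnclosingCircle(Q[:,:2].astype(np.float32)); print(z0,len(Q),np.round(cc,1),round(r,1),cv2.minAreaRect(Q[:,:2].astype(np.float32)))
E
```

```text
[513.79701366  41.37371331 165.60838116] [-0.12704053 -0.04829394 -0.60388508]
(100, 125) [281, 114, 68, 71, 1746] n 1614 z 79.9 circ [514.5  91.6] 17.9
88.5 134 [515.2  90.7] 11.7 ((513.704833984375, 91.96302032470703), (23.164310455322266, 8.541080474853516), 49.02638626098633)
114 536 [515.1  90.7] 6.1 ((515.057861328125, 90.72260284423828), (11.573573112487793, 11.777753829956055), 46.49598693847656)
```

Emit:
{"method": "play_rows", "body": {
  "increments": [
    [0.75,-0.06,-0.011,0,0],
    [0.75,-0.06,-0.011,0,0],
    [0.75,-0.06,-0.011,0,0],
    [0.75,-0.06,-0.011,0,0],
    [0.75,-0.06,-0.011,0,0],
    [0.75,-0.0587,-0.0115,0.01,0],
    [0.75,0,0,0.055,0],
    [0.75,0,0,0.05,0]
  ]
}}

```text
time_s: 11.18
eef_pos: [447.7, -317.8, 49.1]
orientation: [180.0, 0.0, 89.9]
force: [-0.6, 1.0, 0.4]
gripper_width: 0.752
gripper_force: 0.0
```

Emit:
{"method": "play_rows", "body": {
  "increments": [
    [0.75,0,0,0.02,0],
    [0.75,0,0,0.008,0],
    [0.75,0,0,0.002,0],
    [0.75,0,0,0,0],
    [0.75,0,0,0,0]
  ]
}}

```text
time_s: 11.8
eef_pos: [448.4, -318.1, 21.8]
orientation: [179.9, 0.1, 90.0]
force: [0.6, 0.4, -0.1]
gripper_width: 0.75
gripper_force: 0.0
```

Emit:
{"method": "play_rows", "body": {
  "increments": [
    [0.6,0.0005,-0.001,0.002,0],
    [0.55,0,0,0,0],
    [0.3,0,0,0,0],
    [0.3,0,0,0,0],
    [0.3,0,0,0,0],
    [0.3,0,0,0,0]
  ]
}}

```text
time_s: 12.55
eef_pos: [447.0, -317.8, 19.9]
orientation: [180.0, 0.1, 90.0]
force: [-1.6, 0.4, 6.3]
gripper_width: 0.305
gripper_force: 3.3
```

Emit:
{"method": "play_rows", "body": {
  "increments": [
    [0.3,0,0,-0.004,0],
    [0.7,0,0,0,0],
    [0.7,0,0,0,0],
    [0.7,0,0,0.004,0],
    [0.7,0,0,0.005,0],
    [0.7,0,0,0.002,0],
    [0.7,0,0,0,0]
  ]
}}

```text
time_s: 13.42
eef_pos: [446.1, -316.7, 11.0]
orientation: [-180.0, -0.0, 90.0]
force: [0.1, 0.1, 0.1]
gripper_width: 0.703
gripper_force: 0.0
```

Emit:
{"method": "play_rows", "body": {
  "increments": [
    [0.6,0,0,0,0],
    [0.55,0,0,0,0],
    [0.4,0,0,0,0],
    [0.4,0,0,0,0],
    [0.4,0,0,0,0]
  ]
}}

```text
time_s: 14.05
eef_pos: [447.1, -317.6, 12.7]
orientation: [179.9, 0.1, 90.0]
force: [-0.9, 0.6, 5.0]
gripper_width: 0.472
gripper_force: 61.4
```

Emit:
{"method": "play_rows", "body": {
  "increments": [
    [0.3,0,0,-0.01,0],
    [0.3,0,0,-0.045,0],
    [0.3,0,0,-0.055,0],
    [0.3,0.03,0.007,-0.04,0],
    [0.3,0.06,0.011,0,0],
    [0.3,0.06,0.011,0,0],
    [0.3,0.06,0.011,0,0],
    [0.3,0.06,0.011,0,0]
  ]
}}

```text
time_s: 15.05
eef_pos: [497.5, -45.1, 162.0]
orientation: [179.9, 0.0, 90.0]
force: [1.6, -0.1, 0.5]
gripper_width: 0.476
gripper_force: 60.6
```

Emit:
{"method": "play_rows", "body": {
  "increments": [
    [0.3,0.06,0.011,0,0],
    [0.3,0.027,0.005,0,0],
    [0.3,0,0,0,0],
    [0.3,0,0,0,0]
  ]
}}

```text
time_s: 15.55
eef_pos: [513.2, 39.5, 161.5]
orientation: [-180.0, 0.0, 90.0]
force: [0.3, -0.2, 0.1]
gripper_width: 0.469
gripper_force: 60.6
```

```bash
python3 - <<'E'
from h import *
s=snap('wrist'); save(s,'w3.png'); print(s['o']['eef_pos'],s['o']['force'])
zt=s['o']['eef_pos'][2]-12.7+9
for d in (0,2): blobs(s,zt+d,(0,8))
P=cloud(s).reshape(-1,3)
Q=P[(np.hypot(P[:,0]-515,P[:,1]-90.7)<10)&(P[:,2]>114)&(P[:,2]<118)]
cc,r=cv2.minEnclosingCircle(Q[:,:2].astype(np.float32)); print(len(Q),np.round(cc,1),round(r,1))
E
```

```text
[513.22566862  39.5472722  161.48287375] [ 0.26440855 -0.18765465  0.11994357]
(0, 8) [259, 265, 113, 107, 6453] n 6298 z 158.8 circ [513.5  39.2] 22.3
(0, 8) [259, 265, 113, 107, 6453] n 5915 z 158.8 circ [513.9  39.3] 22.0
564 [515.   90.8] 6.0
```

View pics/w3.png

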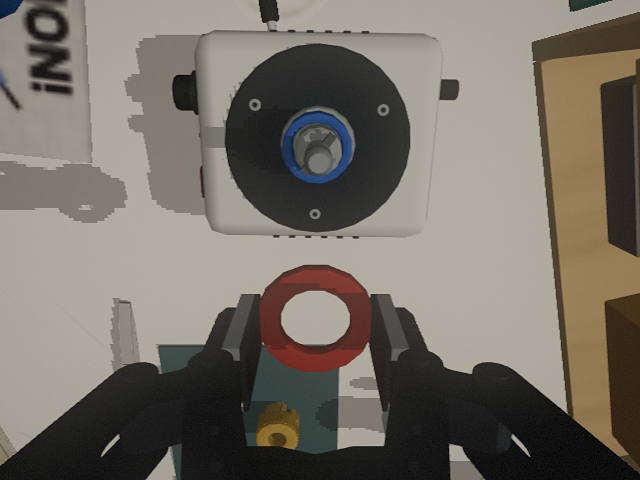

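The spacer is seated on the boss (318,145), and the washer is held flat at (315,318). One bushing notch is visible at (287,408).

Emit:
{"method": "play_rows", "body": {
  "increments": [
    [0.3,0.03,0.001,0,0],
    [0.3,0.0212,0,0,0],
    [0.3,0,0,0.015,0],
    [0.3,0,0,0.02,0],
    [0.3,0,0,0.02,0],
    [0.3,0,0,0.008,0],
    [0.3,0,0,0,0],
    [0.3,0,0,0,0]
  ]
}}

```text
time_s: 16.6
eef_pos: [514.8, 90.8, 98.8]
orientation: [180.0, 0.0, 90.0]
force: [-0.2, 0.2, 0.1]
gripper_width: 0.468
gripper_force: 60.8
```

Emit:
{"method": "play_rows", "body": {
  "increments": [
    [0.3,0,0,0.002,0],
    [0.3,0,0,0.002,0],
    [0.3,0,0,0.001,0],
    [0.3,0,0,0,0]
  ]
}}

```text
time_s: 17.1
eef_pos: [514.3, 91.3, 93.3]
orientation: [-180.0, 0.0, 90.0]
force: [-0.2, 0.4, -1.0]
gripper_width: 0.47
gripper_force: 60.8
```

Emit:
{"method": "play_rows", "body": {
  "increments": [
    [0.3,0,0,0.001,0],
    [0.3,0,0,0.001,0],
    [0.3,0,0,0,0]
  ]
}}

```text
time_s: 17.48
eef_pos: [514.4, 91.2, 91.3]
orientation: [-180.0, 0.0, 90.0]
force: [-0.0, -0.1, -0.3]
gripper_width: 0.47
gripper_force: 60.8
```

Emit:
{"method": "play_rows", "body": {
  "increments": [
    [0.3,0,0,0.001,0],
    [0.3,0,0,0.001,0],
    [0.3,0,0,0,0]
  ]
}}

```text
time_s: 17.85
eef_pos: [514.3, 91.3, 89.3]
orientation: [-180.0, 0.0, 90.0]
force: [-0.3, -0.1, 1.1]
gripper_width: 0.467
gripper_force: 60.8
```

Emit:
{"method": "play_rows", "body": {
  "increments": [
    [0.75,0,0,0,0],
    [0.75,0,0,0,0],
    [0.75,0,0,-0.01,0],
    [0.75,0,0,-0.03,0],
    [0.75,0,0,-0.036,0],
    [0.75,-0.05,0,0,0],
    [0.75,0,0,0,0],
    [0.75,0,0,0,0]
  ]
}}

```text
time_s: 18.85
eef_pos: [514.4, 41.4, 165.7]
orientation: [180.0, -0.0, 89.9]
force: [1.0, 0.3, 0.1]
gripper_width: 0.752
gripper_force: 0.0
```

```bash
python3 - <<'E'
from h import *
s=snap('wrist'); save(s,'w4.png'); pickle.dump(s,open('w4.pkl','wb')); print(s['o']['eef_pos'],s['o']['force'])
blobs(s,86,(0,8))
im=cv2.resize(s['img'][70:230,220:420],None,fx=4,fy=3.75,interpolation=cv2.INTER_CUBIC)
im=cv2.resize(s['img'][80:230,220:420],None,fx=4,fy=4,interpolation=cv2.INTER_CUBIC)
cv2.imwrite('pics/w4c.png',im[:,:,::-1])
P=cloud(s).reshape(-1,3)
Q=P[(np.hypot(P[:,0]-515,P[:,1]-90.7)<13)&(np.hypot(P[:,0]-515,P[:,1]-90.7)>8)&(P[:,2]>88.8)&(P[:,2]<93)]
a=np.degrees(np.arctan2(Q[:,1]-90.8,Q[:,0]-515))%180; print(len(Q),np.percentile(a,[5,25,50,75,95]))
E
```

```text
[514.37457468  41.38535507 165.68615564] [1.01172281 0.28039005 0.07337651]
(0, 8) [272, 109, 87, 87, 3878] n 3740 z 86.0 circ [515.   91.1] 21.8
104 [40.17875776 43.96646024 51.21364479 56.9875325  61.72495606]
```

View pics/w4c.png

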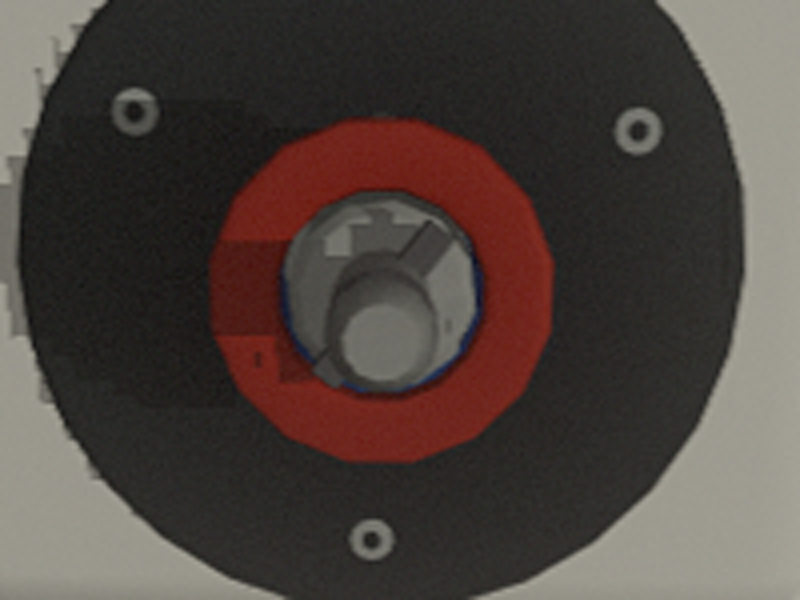

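The washer is flat and centred, and the key runs at about 50.5° to +x (crop ends (430,245) and (328,368)). Next I'll look at the bushing's notch.

Emit:
{"method": "play_rows", "body": {
  "increments": [
    [0.75,-0.05,-0.015,0,0],
    [0.75,-0.05,-0.016,0,0],
    [0.75,0,0,0,0],
    [0.75,0,0,0,0],
    [0.75,0,0,0,0]
  ]
}}

```text
time_s: 19.52
eef_pos: [483.7, -57.4, 165.3]
orientation: [-180.0, -0.0, 90.1]
force: [-0.2, -0.0, -0.5]
gripper_width: 0.75
gripper_force: 0.0
```

```bash
python3 - <<'E'
from h import *
s=snap('wrist'); pickle.dump(s,open('w5.pkl','wb')); print(s['o']['eef_pos'],s['T'][:3,3])
blobs(s,28,(12,30))
hsv=cv2.cvtColor(s['img'],cv2.COLOR_RGB2HSV); m=((hsv[...,0]>=12)&(hsv[...,0]<=30)&(hsv[...,1]>110)).astype(np.uint8)
n,l,st,c=cv2.connectedComponentsWithStats(m); i=1+np.argmax(st[1:,4]); print(st[i])
x,y,w,h=st[i][:4]; x0,y0=x-12,y-12; W,H=w+24,h+24; k=min(800//W,600//H); print('x0,y0,k',x0,y0,k)
cv2.imwrite('pics/w5c.png',cv2.resize(s['img'][y0:y0+H,x0:x0+W],None,fx=k,fy=k,interpolation=cv2.INTER_CUBIC)[:,:,::-1])
E
```

```text
[483.69542582 -57.39654202 165.30140932] [483.99815322  23.90384342 298.07920084]
(12, 30) [290, 297, 47, 54, 1950] n 1226 z 28.0 circ [ 483.2 -145.5] 17.5
[ 616    0   24  382 4824]
x0,y0,k 604 -12 1Traceback (most recent call last):
  File "<stdin>", line 7, in <module>
cv2.error: OpenCV(4.12.0) /io/opencv/modules/imgproc/src/resize.cpp:4208: error: (-215:Assertion failed) !ssize.empty() in function 'resize'
```

```bash
python3 - <<'E'
from h import *
s=pickle.load(open('w5.pkl','rb'))
cv2.imwrite('pics/w5c.png',cv2.resize(s['img'][290:360,275:355],None,fx=8,fy=8,interpolation=cv2.INTER_CUBIC)[:,:,::-1])
E
```

```text
(no output)
```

View pics/w5c.png

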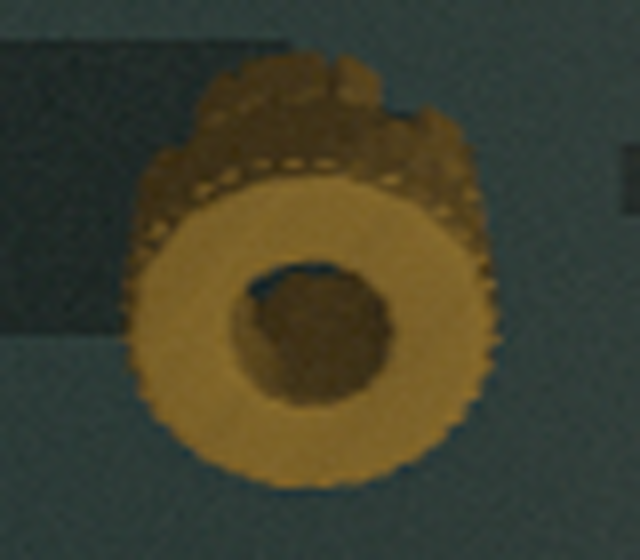

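```bash
python3 - <<'E'
from h import *
s=pickle.load(open('w5.pkl','rb'))
for n,pts in {'R':[(383,100),(432,112)],'L':[(155,150),(197,135)],'mid':[(335,60)]}.items():
  for (a,b) in pts:
    for z in (4,12):
        p=on_plane(s,275+a/8,290+b/8,z)-[483.2,-145.5,0]; print(n,(a,b),z,np.hypot(*p[:2]).round(1),np.degrees(np.arctan2(p[1],p[0])).round(1))
E
```

```text
R (383, 100) 4 12.8 56.3
R (383, 100) 12 16.5 65.1
R (432, 112) 4 15.1 38.1
R (432, 112) 12 17.9 49.8
L (155, 150) 4 16.0 161.3
L (155, 150) 12 17.5 146.9
L (197, 135) 4 12.9 148.4
L (197, 135) 12 15.5 133.7
mid (335, 60) 4 15.1 80.8
mid (335, 60) 12 19.3 82.9
```

Two notches are visible, at crop (405,105) and (175,142), which puts them at about 55° mod 90. The key is at 50.5°, so the turn will be small.

Emit:
{"method": "play_rows", "body": {
  "increments": [
    [0.75,-0.044,-0.001,0,0],
    [0.75,-0.044,0,0.01,0],
    [0.75,0,0,0.055,0],
    [0.75,0,0,0.05,0],
    [0.75,0,0,0.02,0],
    [0.75,0,0,0.008,0],
    [0.75,0,0,0,0],
    [0.75,0,0,0,0]
  ]
}}

```text
time_s: 20.58
eef_pos: [483.9, -147.0, 23.8]
orientation: [179.8, 0.1, 90.0]
force: [-0.6, 0.1, 0.6]
gripper_width: 0.751
gripper_force: 0.0
```

Emit:
{"method": "play_rows", "body": {
  "increments": [
    [0.75,0.001,-0.001,0.003,0],
    [0.75,0,0,0,0],
    [0.75,0,0,0,0]
  ]
}}

```text
time_s: 20.95
eef_pos: [481.5, -145.8, 19.7]
orientation: [180.0, 0.0, 90.0]
force: [-0.5, 0.3, 0.0]
gripper_width: 0.746
gripper_force: 0.0
```

Emit:
{"method": "play_rows", "body": {
  "increments": [
    [0.2,0,0,0,0],
    [0.2,0,0,0,0],
    [0.2,0,0,0,0],
    [0.2,0,0,0,0],
    [0.2,0,0,0,0]
  ]
}}

```text
time_s: 21.58
eef_pos: [481.8, -145.9, 19.9]
orientation: [180.0, 0.0, 90.0]
force: [-1.4, 0.5, 6.1]
gripper_width: 0.37
gripper_force: 59.6
```

Emit:
{"method": "play_rows", "body": {
  "increments": [
    [0.2,0,0,-0.01,0],
    [0.2,0,0,-0.045,0],
    [0.2,0,0,-0.055,0],
    [0.2,0.03,0.008,-0.035,0],
    [0.2,0.06,0.012,0,0],
    [0.2,0.06,0.012,0,0],
    [0.2,0.036,0,0,0],
    [0.2,0,0,0,0]
  ]
}}

```text
time_s: 22.58
eef_pos: [512.8, 42.6, 164.1]
orientation: [-180.0, -0.0, 90.2]
force: [0.0, -0.7, -0.6]
gripper_width: 0.369
gripper_force: 59.8
```

Emit:
{"method": "play_rows", "body": {
  "increments": [
    [0.2,0,0,0,0],
    [0.2,0,0,0,0]
  ]
}}

```text
time_s: 22.82
eef_pos: [513.4, 39.2, 164.3]
orientation: [-180.0, 0.0, 89.9]
force: [-0.4, -0.5, -2.0]
gripper_width: 0.371
gripper_force: 59.8
```

```bash
python3 - <<'E'
from h import *
s=snap('wrist'); save(s,'w6.png'); print(s['o']['eef_pos'],s['o']['force'])
zt=s['o']['eef_pos'][2]-17+24
for d in (0,1.5): blobs(s,zt+d,(12,30))
P=cloud(s).reshape(-1,3)
Q=P[(np.hypot(P[:,0]-515,P[:,1]-90.7)<10)&(P[:,2]>114)&(P[:,2]<118)]
cc,r=cv2.minEnclosingCircle(Q[:,:2].astype(np.float32)); print(len(Q),np.round(cc,1),round(r,1))
E
```

```text
[513.35172071  39.16231932 164.31816346] [-0.35755766 -0.53862118 -1.97354728]
(12, 30) [268, 266, 95, 113, 8106] n 5706 z 172.3 circ [513.4  39.2] 18.1
(12, 30) [268, 266, 95, 113, 8106] n 5407 z 172.3 circ [513.8  39.8] 17.5
548 [515.1  90.9] 6.2
```

View pics/w6.png

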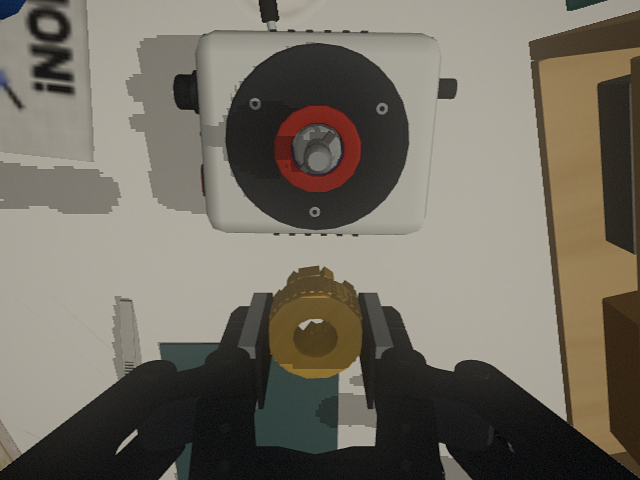

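The bushing is level in the jaws at (315,330), and the stack on the spindle is unchanged at (318,150).

Emit:
{"method": "play_rows", "body": {
  "increments": [
    [0.2,0.03,0.001,0,0],
    [0.2,0.021,0,0,0],
    [0.2,0,0,0.015,5],
    [0.2,0,0,0.008,0],
    [0.2,0,0,0,0],
    [0.2,0,0,0,0],
    [0.2,0,0,0,0],
    [0.2,0,0,0,0]
  ]
}}

```text
time_s: 23.88
eef_pos: [514.8, 91.2, 141.9]
orientation: [180.0, -0.0, 85.0]
force: [-0.5, 0.3, -0.3]
gripper_width: 0.364
gripper_force: 59.8
```

Emit:
{"method": "play_rows", "body": {
  "increments": [
    [0.2,-0.0008,-0.0003,0.004,0],
    [0.2,0,0,0.004,0],
    [0.2,0,0,0.002,0],
    [0.2,0,0,0.001,0],
    [0.2,0,0,0.001,0],
    [0.2,0,0,0.001,0],
    [0.2,0,0,0.001,0],
    [0.2,0,0,0,0]
  ]
}}

```text
time_s: 24.88
eef_pos: [514.0, 90.5, 127.3]
orientation: [-180.0, 0.0, 85.0]
force: [0.1, 0.1, -1.2]
gripper_width: 0.371
gripper_force: 59.8
```

Emit:
{"method": "play_rows", "body": {
  "increments": [
    [0.2,0,0,0.003,0],
    [0.2,0,0,0.004,0],
    [0.2,0,0,0.004,0],
    [0.2,0,0,0.003,0],
    [0.2,0,0,0.001,0],
    [0.2,0,0,0,0]
  ]
}}

```text
time_s: 25.62
eef_pos: [514.1, 90.5, 112.3]
orientation: [-180.0, 0.0, 85.0]
force: [0.2, 0.1, -1.6]
gripper_width: 0.371
gripper_force: 59.8
```

Underside is at about 95 mm and the key's top at 91 mm, so I'll feel down in 0.5 mm steps.

Emit:
{"method": "play_rows", "body": {
  "increments": [
    [0.2,0,0,0.001,0],
    [0.2,0,0,0.001,0],
    [0.2,0,0,0.001,0],
    [0.2,0,0,0.0005,0],
    [0.2,0,0,0,0]
  ]
}}

```text
time_s: 26.25
eef_pos: [514.0, 90.5, 108.9]
orientation: [-180.0, -0.0, 85.0]
force: [0.3, 1.1, -0.8]
gripper_width: 0.367
gripper_force: 59.8
```

Emit:
{"method": "play_rows", "body": {
  "increments": [
    [0.2,0,0,0.0005,0],
    [0.2,0,0,0.0005,0],
    [0.2,0,0,0,0]
  ]
}}

```text
time_s: 26.62
eef_pos: [514.0, 90.5, 107.9]
orientation: [-180.0, 0.0, 85.0]
force: [-1.0, 0.2, -1.8]
gripper_width: 0.369
gripper_force: 59.8
```

Emit:
{"method": "play_rows", "body": {
  "increments": [
    [0.2,0,0,0.0005,0],
    [0.2,0,0,0.0005,0],
    [0.2,0,0,0,0]
  ]
}}

```text
time_s: 27.0
eef_pos: [514.1, 90.5, 106.9]
orientation: [-180.0, 0.0, 85.0]
force: [-0.3, 0.1, -1.7]
gripper_width: 0.369
gripper_force: 59.8
```

Emit:
{"method": "play_rows", "body": {
  "increments": [
    [0.2,0,0,0.0005,0],
    [0.2,0,0,0.0005,0],
    [0.2,0,0,0,0]
  ]
}}

```text
time_s: 27.38
eef_pos: [514.1, 90.5, 105.9]
orientation: [-180.0, 0.0, 85.0]
force: [0.2, -0.4, -1.2]
gripper_width: 0.375
gripper_force: 59.8
```

Emit:
{"method": "play_rows", "body": {
  "increments": [
    [0.2,0,0,0.0005,0],
    [0.2,0,0,0.0005,0],
    [0.2,0,0,0.0005,0],
    [0.2,0,0,0,0]
  ]
}}

```text
time_s: 27.88
eef_pos: [514.1, 90.4, 104.4]
orientation: [-180.0, 0.0, 85.0]
force: [-0.2, -0.5, -1.1]
gripper_width: 0.37
gripper_force: 59.8
```

Emit:
{"method": "play_rows", "body": {
  "increments": [
    [0.2,0,0,0.0005,0],
    [0.2,0,0,0.0005,0],
    [0.2,0,0,0.0005,0],
    [0.2,0,0,0,0]
  ]
}}

```text
time_s: 28.38
eef_pos: [514.1, 90.5, 102.9]
orientation: [-180.0, 0.0, 85.0]
force: [-0.5, 0.5, -0.2]
gripper_width: 0.368
gripper_force: 59.8
```

Emit:
{"method": "play_rows", "body": {
  "increments": [
    [0.2,0,0,0.0005,0],
    [0.2,0,0,0.0005,0],
    [0.2,0,0,0,0]
  ]
}}

```text
time_s: 28.75
eef_pos: [514.1, 90.5, 102.0]
orientation: [180.0, 0.0, 85.0]
force: [-0.6, -0.4, 0.3]
gripper_width: 0.371
gripper_force: 59.9
```

Emit:
{"method": "play_rows", "body": {
  "increments": [
    [0.7,0,0,0,0],
    [0.7,0,0,0,0],
    [0.7,0,0,0,0],
    [0.7,0,0,-0.01,0],
    [0.7,0,0,-0.025,0],
    [0.7,0,0,-0.03,0],
    [0.7,-0.05,0,0,0],
    [0.7,0,0,0,0]
  ]
}}

```text
time_s: 29.75
eef_pos: [510.3, 38.6, 168.4]
orientation: [179.9, 0.0, 84.8]
force: [-0.1, 1.1, -0.6]
gripper_width: 0.703
gripper_force: 0.0
```

```bash
python3 - <<'E'
from h import *
s=snap('wrist'); save(s,'w7.png'); print(s['o']['eef_pos'],s['o']['force'])
blobs(s,109.5,(12,30)); blobs(s,86,(0,8))
P=cloud(s).reshape(-1,3)
Q=P[(np.hypot(P[:,0]-515,P[:,1]-90.7)<10)&(P[:,2]>114)&(P[:,2]<118)]
cc,r=cv2.minEnclosingCircle(Q[:,:2].astype(np.float32)); print(len(Q),np.round(cc,1),round(r,1),np.median(Q[:,2]))
E
```

```text
[510.2963018   38.63327396 168.36425954] [-0.10886596  1.09278173 -0.56494812]
(12, 30) [536, 0, 104, 455, 19668] n 456 z 111.0 circ [657.3  96.4] 45.4
(12, 30) [274, 113, 78, 79, 3868] n 3569 z 109.9 circ [514.7  90.7] 17.3
(0, 8) [270, 101, 87, 70, 1357] n 1208 z 85.9 circ [515.1  91.3] 21.7
518 [515.2  90.7] 6.1 116.51299059968103
```

View pics/w7.png

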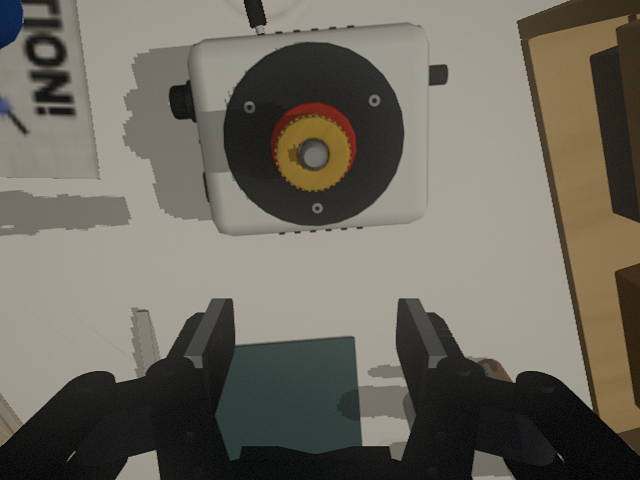

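The bushing is home at (315,152): its top reads 109.9 mm with a bias of about 0.9, against 109 expected, and all three parts are centred and released.

```bash
python3 -c "
from station import bot
print(bot.finish_job())"
```

```text
the job is handed in; nothing more can be done
None
```

The spacer, washer and bushing are stacked on the spindle, released and centred, and the job is handed in (no verdict came back); the bushing is fully home over the key, having dropped on without any turning by feel because I lined its notches up by eye first.

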